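Set out the cookie jars by height beside the card terminal

ROBOT

A 6-joint arm with a two-finger parallel gripper is mounted at the origin on the work surface. World frame = base frame: x ahead of the robot, y to its left, z up, the work surface at z = 0. Lengths are in m, angles in degrees, forces in N, time in s.
With the tool pointing down it reaches from about 0.4 to 0.825 m from the base axis. Payload 7 kg.
Tool frame: the origin (TCP) lies at the very end of the fingers, on their centre line; the grasp point (between the pads) lies 19 mm behind it; x points along the fingers, y is the direction in which the jaws open and shut, and the axes are right-handed (so a half turn about x gives the same grasp; the last joint's range is limited). The gripper opens to 88 mm and grips with 3 to 60 N. Pads are 19 mm wide; open, the fingers measure 130 mm over their backs; the gripper's body (78 mm by 193 mm) begins 47 mm behind the grasp point.
Start: joints at [83.829, 20.546, 0.682, 0, -70.136, -16.507], TCP at [0.26, 0.623, 0.227] pointing down, gripper open.
Joint ranges: [-176.03, 176.03], [-82.01, 121.73], [-58.28, 71.71], [-173.87, 95.51], [-174.79, -0.11], [-173.66, 173.66]. Speed limits (degrees/s): [136.94, 136.94, 172.46, 180, 180, 180].

INTERFACE

Orientations are given as [roll, pitch, yaw] about the fixed x, y, z axes, in that order (R = Rz(yaw) Ry(pitch) Rx(roll)).
In Python, from plant import * gives the robot as it stands. The module is installed in compiled form; this text tells all that it offers.
- The arm moves only by the shell command python3 -m creep 'ROWS' [FORCE]. ROWS is a JSON object of lists of equal length, an entry for each row: "jaw": the closure, from -1 (fully open) to 1 (shut); "translation": the shift along the tool's x, y, z in m, a list of three; "roll": the turn about the tool's x in rad. A call has exactly 10 rows; each row shifts and turns the commanded pose from where the row before left it, along the tool's axes as they then stand; what a row does not reach is not made up. A row lasts 1/10 s, in which the tool goes at most 50 mm and 8.59 degrees, less where a joint would pass 70% of its speed; a pose out of reach is approached as far as the arm can. A call with a gripper value outside its range is refused whole. The fingers move at their own pace and stop on an object; FORCE is the grip in N (left out, the last holds). Time passes only in rows, so rows that do not move let the fingers close, or fill a call up. It gives the time, the measured TCP pose, the force and the opening at its end, in the units of the state.
- get_state(): the state, without advancing time (a new reading comes with each control period).
- capture(name): name is "scene" or "side" or "wrist"; returns a dict with "image" (400x640x3 uint8, red, green, blue), "fovy" (degrees; the focal length in pixels is half the picture's height over the tangent of half this angle, whatever the lens; pixels are square), "cx", "cy" (the principal point, pixels), "pose" (4x4, takes a point from camera to world coordinates); the wrist camera has in their place "tool_from_camera" (4x4, takes a point from camera to tool coordinates, whose origin is the TCP and whose axes are the tool frame's). Camera axes: x right, y up, looking along -z (the intrinsics and any distortion apply to the point x, -y, -z); pixel columns grow to the right and rows downward; lengths in m; the calibration is good to about 2 mm. A picture is of the moment at which its call begins: read the wrist's pose just before it. There is no depth.
- close_job(): hands the job in, once; it reports no verdict.
The state is a dict: "time_s": time; "joints": joint angles; "qd": joint speeds; "joint_torque": joint torques, N m; "tcp_pos": TCP position; "eef_rot": TCP orientation; "contact_force": force on the tool from outside, world axes, zero at the start; "moment": the same for the moment, N m; "gripper_width": finger opening in m.
Only numpy, scipy, OpenCV 4.12 (cv2) and the standard library are available. Lean on these libraries where they do the work, as an engineer would, in place of code of your own. Each camera call takes 0.05 s, during which the arm holds its last target.

TASK

Move the four cookie jars from the metal tray to the display board, one jar centred on each coaster, in order of height: the shortest on the coaster next to the card terminal, rising to the tallest at the far end. Keep the jars upright and set each one down gently, never dropping it, and leave the card terminal and the scissors pot undisturbed.

Things in the scene. Friction and masses are not known exactly. Their poses are not given: they have to be found in the camera images.
- jar_green_mid (a point): centre (half-way up) of the shortest cookie jar: round, upright, 58 high in all; straight clear glass body 46 diameter and 42 high, then a green lid 40 diameter and 16 high (narrower than the glass); green pandan cookies inside. Axis z points up the jar. Starts standing on the aluminium tray (430 x 150, its floor 2 above the counter, lip 10 high); the four jars stand about 98 apart along the tray, in any order. Sizes in mm
- jar_yellow_mid (a point): centre (half-way up) of the second shortest cookie jar: round, upright, 78 high in all; straight clear glass body 52 diameter and 62 high, then a yellow lid 46 diameter and 16 high (narrower than the glass); yellow pineapple balls inside. Axis z points up the jar. Starts standing on the aluminium tray (430 x 150, its floor 2 above the counter, lip 10 high); the four jars stand about 98 apart along the tray, in any order. Sizes in mm
- jar_blue_mid (a point): centre (half-way up) of the second tallest cookie jar: round, upright, 100 high in all; straight clear glass body 58 diameter and 84 high, then a blue lid 52 diameter and 16 high (narrower than the glass); dark chocolate cookies inside. Axis z points up the jar. Starts standing on the aluminium tray (430 x 150, its floor 2 above the counter, lip 10 high); the four jars stand about 98 apart along the tray, in any order. Sizes in mm
- jar_red_mid (a point): centre (half-way up) of the tallest cookie jar: round, upright, 122 high in all; straight clear glass body 64 diameter and 106 high, then a red lid 58 diameter and 16 high (narrower than the glass); orange-brown butter cookies inside. Axis z points up the jar. Starts standing on the aluminium tray (430 x 150, its floor 2 above the counter, lip 10 high); the four jars stand about 98 apart along the tray, in any order. Sizes in mm
- coaster_cork_top (a point): centre of the top face, 24 above the counter, of a round coaster of speckled tan cork, 76 diameter, 6 thick, fixed on the oak display board. The board (96 deep, 390 long, long side roughly along y) carries four coasters 95 apart in one row; which coaster lies where in the row changes, and the material has no meaning. Axis y runs along the row and x across it. Sizes in mm
- coaster_slate_top (a point): centre of the top face, 24 above the counter, of a round coaster of near-black slate, 76 diameter, 6 thick, fixed on the oak display board. Same size, row and axes as the cork one, elsewhere in the row. Sizes in mm
- coaster_marble_top (a point): centre of the top face, 24 above the counter, of a round coaster of pale veined marble, 76 diameter, 6 thick, fixed on the oak display board. Same size, row and axes as the cork one, elsewhere in the row. Sizes in mm
- coaster_walnut_top (a point): centre of the top face, 24 above the counter, of a round coaster of brown walnut wood, 76 diameter, 6 thick, fixed on the oak display board. Same size, row and axes as the cork one, elsewhere in the row. Sizes in mm
- terminal: dark grey card payment terminal with a screen and keys, 150 long (x), 74 wide (y), about 55 high, loose, 0.4 kg; origin at the centre of its underside. It stands on the counter at one end of the row of coasters, about 118 along the row from the centre of the nearest coaster; the end changes. Sizes in mm
- scissors_pot: white plastic pot, 76 diameter and 95 high, with yellow-handled scissors reaching to 160 high, loose, 0.4 kg; origin at the centre of its underside. It stands on the counter at the end of the row opposite to the terminal, about 118 along the row from the nearest coaster. Sizes in mm
Mind the look-alikes: they are no part of the job. What is shaped like the terminal but purple is not meant.

How it is judged (in metres and radians):
At the end, for the whole second after the job is handed in: Each jar stands upright (0.08 rad) and still on its own coaster, within 14 mm of its centre, resting fully (4 mm in height); from the terminal's end of the row: green lid (58 mm), yellow (78), blue (100), red (122), about 118, 213, 308 and 403 mm from the terminal ((horizontal distance between jar_green_mid and coaster_cork_top below 0.014 m or horizontal distance between jar_green_mid and coaster_slate_top below 0.014 m or horizontal distance between jar_green_mid and coaster_marble_top below 0.014 m or horizontal distance between jar_green_mid and coaster_walnut_top below 0.014 m) and horizontal distance between jar_green_mid and terminal between 0.0775 and 0.1625 m and height (world z) of jar_green_mid between 0.049 and 0.057 m and angle between each of jar_green_mid, jar_yellow_mid, jar_blue_mid, jar_red_mid's own z axis and vertical below 0.08 rad and linear speed of each of jar_green, jar_yellow, jar_blue, jar_red below 0.02 m/s and (horizontal distance between jar_yellow_mid and coaster_cork_top below 0.014 m or horizontal distance between jar_yellow_mid and coaster_slate_top below 0.014 m or horizontal distance between jar_yellow_mid and coaster_marble_top below 0.014 m or horizontal distance between jar_yellow_mid and coaster_walnut_top below 0.014 m) and horizontal distance between jar_yellow_mid and terminal between 0.1725 and 0.2575 m and height (world z) of jar_yellow_mid between 0.059 and 0.067 m and (horizontal distance between jar_blue_mid and coaster_cork_top below 0.014 m or horizontal distance between jar_blue_mid and coaster_slate_top below 0.014 m or horizontal distance between jar_blue_mid and coaster_marble_top below 0.014 m or horizontal distance between jar_blue_mid and coaster_walnut_top below 0.014 m) and horizontal distance between jar_blue_mid and terminal between 0.2675 and 0.3525 m and height (world z) of jar_blue_mid between 0.07 and 0.078 m and (horizontal distance between jar_red_mid and coaster_cork_top below 0.014 m or horizontal distance between jar_red_mid and coaster_slate_top below 0.014 m or horizontal distance between jar_red_mid and coaster_marble_top below 0.014 m or horizontal distance between jar_red_mid and coaster_walnut_top below 0.014 m) and horizontal distance between jar_red_mid and terminal between 0.3625 and 0.4475 m and height (world z) of jar_red_mid between 0.081 and 0.089 m); the robot touches nothing.
It fails at once if the card terminal or the scissors pot is shifted by more than 20 mm or tipped over (distance of any of terminal, scissors_pot from where it was at the start of the episode above 0.02 m or angle between any of terminal, scissors_pot's own z axis and vertical above 0.3 rad).
It fails at once if a jar is tipped by more than 35 degrees (angle between any of jar_green_mid, jar_yellow_mid, jar_blue_mid, jar_red_mid's own z axis and vertical above 0.61 rad).
It fails at once if a jar is dropped: it falls at over 0.6 m/s with no finger touching it (a fall of about 18 mm) ((contact force between the fingers and jar_green below 0.05 N and linear speed of jar_green above 0.6 m/s) or (contact force between the fingers and jar_yellow below 0.05 N and linear speed of jar_yellow above 0.6 m/s) or (contact force between the fingers and jar_blue below 0.05 N and linear speed of jar_blue above 0.6 m/s) or (contact force between the fingers and jar_red below 0.05 N and linear speed of jar_red above 0.6 m/s)).
It also fails if it takes over 106 s, if anything falls off the work surface, if the arm or the gripper's body presses on something with over 40 N, if the wrist force passes 120 N, or if a joint passes its speed limit or range.

## Working session

There is one attempt and no reset: what is moved stays moved. The work goes in short steps, Python scripts to look and compute and a shell command to move; the robot and the scene stay as the last step left them, time stands still between calls to the robot, and variables do not carry over. Pictures are saved under pics/ and viewed, and the job is handed in when it is done.

```bash
mkdir -p pics; python3 - <<'E'
from plant import *
import cv2
for n in ["scene","side","wrist"]:
    c=capture(n); cv2.imwrite(f"pics/{n}0.png",c["image"][:,:,::-1])
    print(n,{k:(v.round(4).tolist() if hasattr(v,'round') and hasattr(v,'tolist') else v) for k,v in c.items() if k!="image"})
s=get_state();print(s)
E
```

```text
scene {'fovy': 48.05187959442639, 'cx': 323.787736696758, 'cy': 194.04851242973177, 'pose': [[-0.6004, -0.5816, 0.5489, 1.1906], [0.7997, -0.4327, 0.4162, 0.5348], [-0.0046, 0.6888, 0.7249, 0.9104], [0.0, 0.0, 0.0, 1.0]]}
side {'fovy': 50.1002107622309, 'cx': 321.9847526038134, 'cy': 199.80950735841463, 'pose': [[0.9067, 0.3084, -0.2877, 0.1976], [-0.4217, 0.6555, -0.6265, -0.7269], [-0.0046, 0.6893, 0.7244, 0.9555], [0.0, 0.0, 0.0, 1.0]]}
wrist {'fovy': 59.836533437864, 'cx': 315.85179050758376, 'cy': 201.68917127292417, 'tool_from_camera': [[0.0003, 0.283, -0.9591, -0.1588], [1.0, -0.0014, -0.0001, 0.0], [-0.0014, -0.9591, -0.283, -0.0771], [0.0, 0.0, 0.0, 1.0]]}
{'time_s': 0.15, 'joints': array([ 8.38309541e+01,  2.05808347e+01,  6.48066240e-01, -1.53235162e-02,
       -7.01355386e+01, -1.65080135e+01]), 'qd': array([-0.0133034 , -0.12588984,  0.23301926,  0.09079753,  0.03480368,
        0.03919895]), 'joint_torque': array([-1.28831631e-03, -5.83274102e+01,  2.93290186e+01,  7.00114444e+00,
        8.75385886e-03, -1.09960972e-04]), 'tcp_pos': array([0.26010551, 0.62249186, 0.225866  ]), 'eef_rot': array([  94.59929617,   89.93018985, -108.08297872]), 'contact_force': array([-0.0769372 ,  0.55486774, -0.22625455]), 'moment': array([ 0.01926373,  0.01187884, -0.02286027]), 'gripper_width': 0.0875137381738495}
```

View pics/scene0.png

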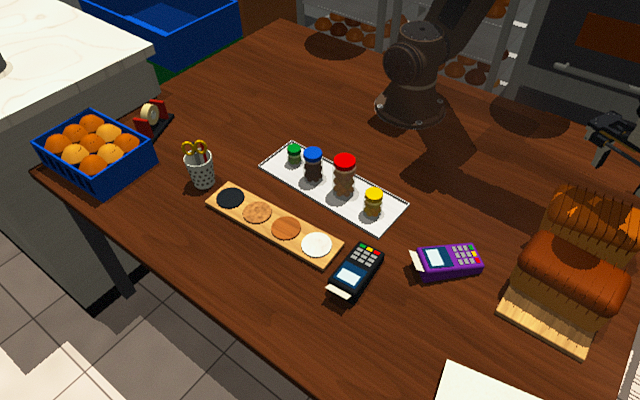

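View pics/side0.png

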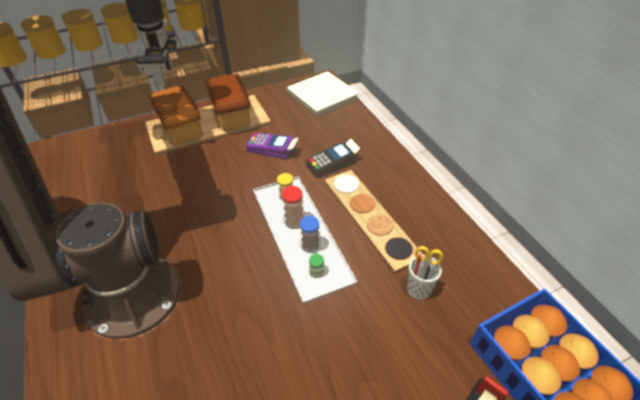

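View pics/wrist0.png

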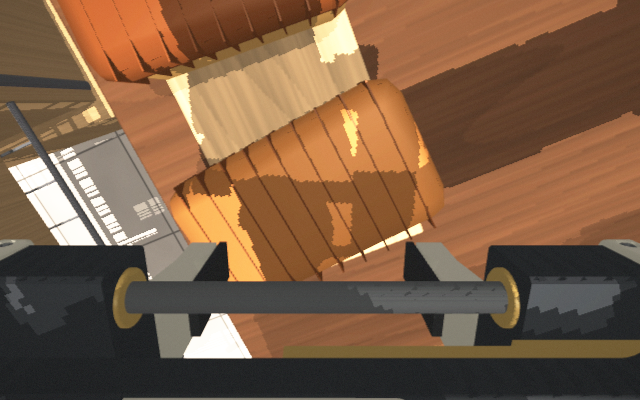

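```bash
cat > h.py <<'E'
from plant import *
import numpy as np, cv2
def K(c):
    f=200/np.tan(np.radians(c["fovy"])/2); return f
def ray(c,u,v,pose=None):
    P=np.array(c["pose"] if pose is None else pose); f=K(c)
    d=P[:3,:3]@np.array([(u-c["cx"])/f,-(v-c["cy"])/f,-1]); return P[:3,3],d
def plane(c,u,v,z,pose=None):
    o,d=ray(c,u,v,pose); return o+d*(z-o[2])/d[2]
def proj(c,p,pose=None):
    P=np.array(c["pose"] if pose is None else pose); f=K(c)
    q=P[:3,:3].T@(np.array(p)-P[:3,3]); return c["cx"]+f*q[0]/-q[2], c["cy"]-f*q[1]/-q[2]
def blob(m,roi):
    x0,y0,x1,y1=roi; mm=np.zeros(m.shape[:2],np.uint8); mm[y0:y1,x0:x1]=m[y0:y1,x0:x1]
    mm=cv2.morphologyEx(mm,cv2.MORPH_CLOSE,np.ones((3,3),np.uint8))
    n,l,s,ce=cv2.connectedComponentsWithStats(mm)
    if n<2: return None
    i=1+np.argmax(s[1:,4]); return ce[i],s[i],(l==i)
def hsv(c): return cv2.cvtColor(c["image"],cv2.COLOR_RGB2HSV)
E
python3 - <<'E'
from h import *
for n,roi in [("scene",(255,130,420,240)),("side",(250,160,360,300))]:
    c=capture(n);h=hsv(c);H,S,V=h[...,0],h[...,1],h[...,2]
    ms=dict(green=((H>45)&(H<85)&(S>120)&(V>50)),yellow=((H>20)&(H<32)&(S>170)&(V>130)),blue=((H>100)&(H<125)&(S>140)&(V>60)),red=(((H<4)|(H>174))&(S>170)&(V>110)))
    zs=dict(green=.052,yellow=.072,blue=.094,red=.116)
    vis=c["image"][:,:,::-1].copy()
    for k,m in ms.items():
        ce,s,l=blob(m.astype(np.uint8),roi); vis[l]=255-vis[l]
        print(n,k,ce.round(1),s,plane(c,*ce,zs[k]).round(4))
    x0,y0,x1,y1=(170,130,420,310) if n=="scene" else (230,130,480,310)
    cv2.imwrite(f"pics/{n}1.png",cv2.resize(vis[y0:y1,x0:x1],None,fx=3,fy=3,interpolation=cv2.INTER_NEAREST))
    cv2.imwrite(f"pics/{n}1r.png",cv2.resize(c["image"][y0:y1,x0:x1,::-1],None,fx=3,fy=3,interpolation=cv2.INTER_CUBIC))
E
```

```text
scene green [294.  149.1] [288 143  13  13 126] [ 0.4479 -0.1364  0.052 ]
scene yellow [374. 193.] [365 186  18  14 185] [0.4754 0.1553 0.072 ]
scene blue [312.4 153.7] [304 146  18  16 234] [ 0.469  -0.0507  0.094 ]
scene red [344.3 160. ] [334 153  22  15 262] [0.4581 0.0477 0.116 ]
side green [316.1 259.7] [311 255  12  10  91] [ 0.4531 -0.1318  0.052 ]
side yellow [284.2 178.4] [277 173  15  12 140] [0.4834 0.1655 0.072 ]
side blue [309.  223.2] [301 217  17  13 186] [ 0.4726 -0.0447  0.094 ]
side red [291.4 193.6] [282 186  19  15 213] [0.4647 0.0562 0.116 ]
```

View pics/scene1.png

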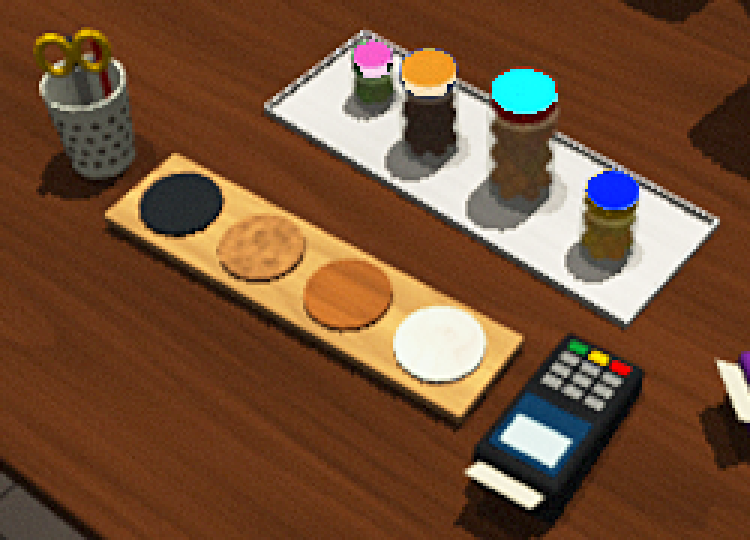

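View pics/side1.png

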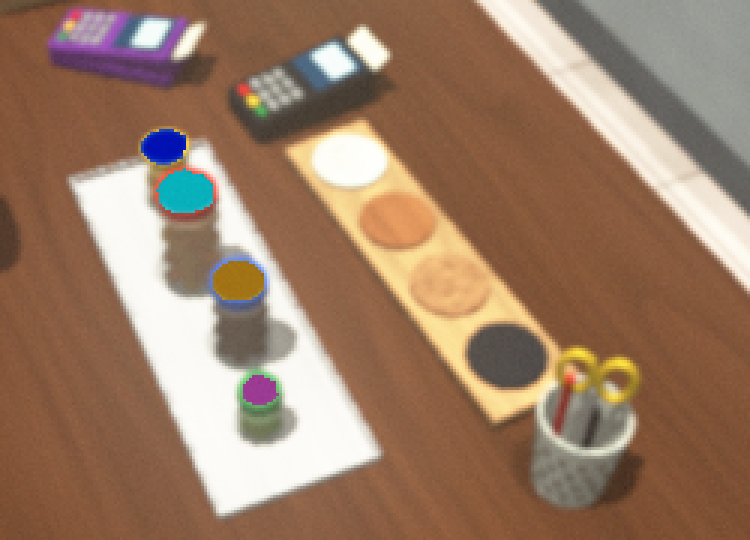

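View pics/scene1r.png

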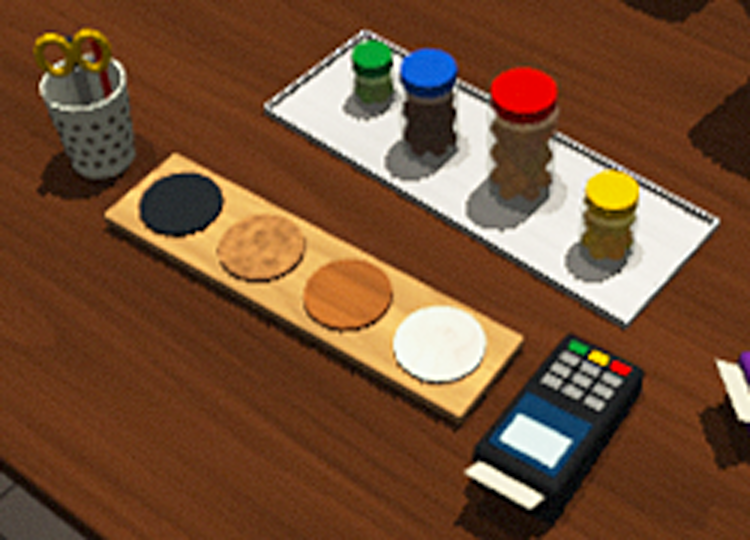

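```bash
python3 - <<'E'
from h import *
# top faces & coasters by contour ellipse
for n,roi in [("scene",(200,180,345,270)),("side",(325,165,420,265))]:
    c=capture(n);h=hsv(c);H,S,V=h[...,0].astype(int),h[...,1].astype(int),h[...,2].astype(int)
    if n=="scene":
        seeds=dict(slate=(230,198),cork=(257,212),walnut=(286,228),marble=(316,244))
        rr=dict(slate=lambda:V<70,marble=lambda:S<60)
    else:
        seeds=dict(slate=(399,248),cork=(380,225),walnut=(362,203),marble=(347,184))
        rr=dict(slate=lambda:V<90,marble=lambda:S<60)
    for k,(u,v) in seeds.items():
        print(n,k,h[v,u], h[v, u-17 if n=="scene" else u-15])
        if k in rr:
            m=rr[k]().astype(np.uint8)
            r=18
            b=blob(m,(u-r,v-r,u+r,v+r)); 
            cn,_=cv2.findContours(b[2].astype(np.uint8),cv2.RETR_EXTERNAL,cv2.CHAIN_APPROX_NONE)
            e=cv2.fitEllipse(max(cn,key=len)); print(b[0],b[1],e,plane(c,*e[0],.024).round(4),plane(c,*b[0],.024).round(4))
        else: print(plane(c,u,v,.024).round(4))
    # lids top
    for k,(u,v),z in ([("green",(293.7,148.2),.06),("yellow",(374,193.),.08),("blue",(312.4,153.7),.102),("red",(344.3,160),.124)] if n=="scene" else [("green",(316.1,259.7),.06),("yellow",(284.2,178.4),.08),("blue",(309,223.2),.102),("red",(291.4,193.6),.124)]):
        print(n,k,plane(c,u,v,z).round(4))
E
```

```text
scene slate [113  43  47] [ 20 143 243]
[229.91946309 197.76510067] [217 188  27  21 447] ((229.92420959472656, 197.77809143066406), (19.715164184570312, 26.751972198486328), 78.12336730957031) [ 0.6823 -0.1696  0.024 ] [ 0.6822 -0.1697  0.024 ]
scene cork [ 15 166 193] [ 19 143 240]
[ 0.6762 -0.0758  0.024 ]
scene walnut [ 13 201 208] [ 19 145 236]
[0.6721 0.0203 0.024 ]
scene marble [ 30  13 246] [ 18 153 231]
[316.02439024 244.32357724] [301 232  31  26 615] ((316.0287170410156, 244.3159942626953), (24.546283721923828, 29.915956497192383), 88.95980072021484) [0.6674 0.1131 0.024 ] [0.6675 0.1131 0.024 ]
scene green [ 0.4522 -0.1334  0.06  ]
scene yellow [0.4822 0.1588 0.08  ]
scene blue [ 0.476 -0.045  0.102]
scene red [0.4654 0.0527 0.124 ]
side slate [13 27 84] [ 16 116 229]
[398.72826087 248.33152174] [387 239  24  20 368] ((398.7357177734375, 248.33367919921875), (18.409931182861328, 23.408905029296875), 105.16887664794922) [ 0.6792 -0.1744  0.024 ] [ 0.6791 -0.1744  0.024 ]
side cork [ 15 129 225] [ 20 106 247]
[ 0.6751 -0.0812  0.024 ]
side walnut [ 13 149 230] [ 21 102 248]
[0.67  0.016 0.024]
side marble [ 25   6 254] [ 20 100 247]
[346.03878116 183.13296399] [334 174  25  19 361] ((346.04534912109375, 183.15243530273438), (17.315290451049805, 24.403282165527344), 92.64716339111328) [0.6657 0.1118 0.024 ] [0.6657 0.1119 0.024 ]
side green [ 0.4508 -0.1372  0.06  ]
side yellow [0.4808 0.1575 0.08  ]
side blue [ 0.4701 -0.0509  0.102 ]
side red [0.4623 0.0488 0.124 ]
```

```bash
cat >> h.py <<'E'
from scipy.spatial.transform import Rotation as Ro
def tool(s=None):
    s=s or get_state(); return np.array(s["tcp_pos"]),Ro.from_euler('xyz',s["eef_rot"],degrees=True).as_matrix()
def to(x,y,z,jaw=None):
    """tool-axis shift to a world point; roll to make tool y point at jaw angle (deg)"""
    s=get_state();p,R=tool(s); a=np.degrees(np.arctan2(R[1,1],R[0,1]))
    print("t",round(s["time_s"],2),"tcp",p.round(4),"jawang",round(a,2),"j",s["joints"].round(1),"w",round(s["gripper_width"],4),"F",s["contact_force"].round(1))
    print("shift tool xyz (m):",(R.T@(np.array([x,y,z])-p)).round(4), "tilt",np.degrees(np.arccos(-R[2,0])).round(2))
    if jaw is not None: print("roll rad:",round(-np.radians((jaw-a+90)%180-90),4),"(tool x down: +roll = -yaw)")
E
python3 - <<'E'
from h import *
p,R=tool();print(R.round(3))
to(.45,.0,.3,3)
c=capture("scene")
print([tuple(np.round(plane(c,u,v,.0),3)) for u,v in [(292,140),(258,166),(378,238),(409,204)]])
E
```

```text
[[-0.    -0.386 -0.923]
 [-0.    -0.923  0.386]
 [-1.     0.    -0.   ]]
t 0.35 tcp [0.2602 0.6227 0.2263] jawang -112.68 j [ 83.8  20.6   0.7  -0.  -70.1 -16.5] w 0.0874 F [-0.1 -0.3 -0.2]
shift tool xyz (m): [-0.0734  0.5014 -0.4152] tilt 0.02
roll rad: 1.1227 (tool x down: +roll = -yaw)
[(np.float64(0.373), np.float64(-0.21), np.float64(0.0)), (np.float64(0.526), np.float64(-0.214), np.float64(0.0)), (np.float64(0.543), np.float64(0.217), np.float64(0.0)), (np.float64(0.392), np.float64(0.222), np.float64(0.0))]
```

```bash
python3 - <<'E'
from h import *
to(.47,.11,.30,3)
E
```

```text
t 0.4 tcp [0.2602 0.6228 0.2265] jawang -112.68 j [ 83.8  20.6   0.7  -0.  -70.1 -16.5] w 0.0877 F [ 0.  -0.6  0.7]
shift tool xyz (m): [-0.0735  0.3923 -0.3912] tilt 0.01
roll rad: 1.1226 (tool x down: +roll = -yaw)
```

```bash
python3 -m creep '{"jaw":[-1,-1,-1,-1,-1,-1,-1,-1,-1,-1],"translation":[[-0.004,0.02,-0.02],[-0.004,0.026,-0.026],[-0.004,0.026,-0.026],[-0.004,0.026,-0.026],[-0.004,0.026,-0.026],[-0.004,0.026,-0.026],[-0.004,0.026,-0.026],[-0.004,0.026,-0.026],[-0.004,0.026,-0.026],[-0.004,0.026,-0.026]],"roll":[0,0,0,0,0,0,0,0,0,0]}' 30
python3 -m creep '{"jaw":[-1,-1,-1,-1,-1,-1,-1,-1,-1,-1],"translation":[[-0.006,0.026,-0.026],[-0.006,0.026,-0.026],[-0.006,0.026,-0.026],[-0.006,0.026,-0.026],[-0.006,0.026,-0.026],[0,0,0],[0,0,0],[0,0,0],[0,0,0],[0,0,0]],"roll":[0.1126,0.1125,0.1125,0.1125,0.1125,0.1125,0.1125,0.1125,0.1125,0.1125]}'
python3 - <<'E'
from h import *
to(.47,.02,.30,3)
E
```

```text
time_s: 1.4
tcp_pos: [0.397, 0.2891, 0.267]
eef_rot: [-100.1, 90.0, 57.3]
contact_force: [1.3, 0.5, -0.5]
gripper_width: 0.0875
time_s: 2.4
tcp_pos: [0.4263, 0.1113, 0.2968]
eef_rot: [-44.7, 90.0, 47.9]
contact_force: [0.1, -0.6, -0.0]
gripper_width: 0.0875
t 2.4 tcp [0.4263 0.1113 0.2968] jawang -177.42 j [ 40.4  -4.8 -20.2  -0.  -74.5 -37.8] w 0.0875 F [ 0.1 -0.6 -0. ]
shift tool xyz (m): [-0.0033 -0.0395 -0.0932] tilt 0.03
roll rad: -0.0073 (tool x down: +roll = -yaw)
```

```bash
python3 - <<'E'
from h import *
s=get_state();c=capture("wrist");p,R=tool(s)
T=np.eye(4);T[:3,:3]=R;T[:3,3]=p;print((T@c["tool_from_camera"]).round(3))
cv2.imwrite("pics/w1.png",c["image"][:,:,::-1])
P=T@c["tool_from_camera"]
for k,q in dict(g=(.4515,-.135,.06),y=(.4815,.158,.08),b=(.473,-.048,.102),r=(.464,.051,.124)).items(): print(k,np.round(proj(c,q,P),1))
E
```

```text
[[-0.999  0.045  0.013  0.43 ]
 [-0.046 -0.958 -0.283  0.035]
 [-0.001 -0.284  0.959  0.456]
 [ 0.     0.     0.     1.   ]]
g [302.  -87.7]
y [265.8 210. ]
b [273.1   1.7]
r [278.8 115.6]
```

View pics/w1.png

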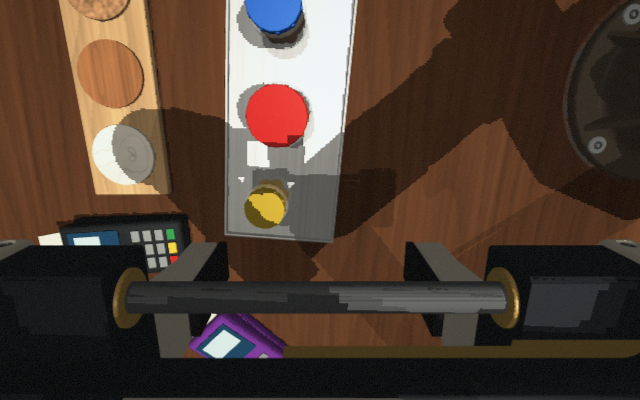

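```bash
cat > wm.py <<'E'
from h import *
def wpose(c,s):
    p,R=tool(s);T=np.eye(4);T[:3,:3]=R;T[:3,3]=p;return T@c["tool_from_camera"]
def masks(c):
    h=hsv(c);H,S,V=[h[...,i].astype(int) for i in range(3)]
    return dict(green=((H>45)&(H<85)&(S>100)&(V>40)),yellow=((H>20)&(H<33)&(S>150)&(V>90)),blue=((H>100)&(H<125)&(S>140)&(V>60)),red=(((H<4)|(H>174))&(S>170)&(V>70)),
     marble=(S<70)&(V>60),walnut=(H<15)&(S>150)&(V>100))
def fit(m,roi):
    b=blob(m.astype(np.uint8),roi); cn,_=cv2.findContours(b[2].astype(np.uint8),cv2.RETR_EXTERNAL,cv2.CHAIN_APPROX_NONE)
    hu=cv2.convexHull(max(cn,key=len)); e=cv2.fitEllipse(max(cn,key=len)); (x,y),r=cv2.minEnclosingCircle(hu)
    return e,(x,y),r
E
python3 - <<'E'
from wm import *
s=get_state();c=capture("wrist");P=wpose(c,s);M=masks(c)
for k,roi,z in [("yellow",(230,175,300,235),.08),("red",(235,75,320,160),.124),("marble",(80,115,158,195),.024)]:
    e,cc,r=fit(M[k],roi);print(k,np.round(e[0],1),np.round(e[1],1),np.round(cc,1),round(r,1),plane(c,*e[0],z,P).round(4),plane(c,*cc,z,P).round(4))
print("walnut",plane(c,110,73,.024,P).round(4))
i=c["image"][:250,50:330,::-1];cv2.imwrite("pics/w1c.png",cv2.resize(i,None,fx=2.3,fy=2.3,interpolation=cv2.INTER_CUBIC))
E
```

```text
yellow [264.9 208.7] [37.1 39.7] [265.2 208. ] 20.4 [0.4828 0.1561 0.08  ] [0.4825 0.1553 0.08  ]
red [276.1 115.5] [60.2 62.3] [276.  115.5] 32.1 [0.4661 0.0508 0.124 ] [0.4662 0.0508 0.124 ]
marble [123.2 155.3] [56.3 65.3] [123.  155.5] 33.1 [0.6671 0.1115 0.024 ] [0.6674 0.1117 0.024 ]
walnut [0.6712 0.0152 0.024 ]
```

View pics/w1c.png

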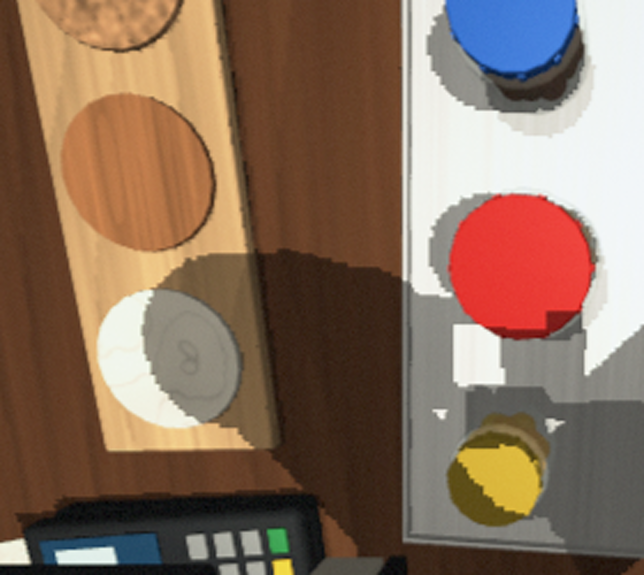

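```bash
python3 -m creep '{"jaw":[-1,-1,-1,-1,-1,-1,-1,-1,-1,-1],"translation":[[0.005,-0.008,0.005],[0.015,-0.008,0.006],[0.02,-0.008,0.006],[0.02,-0.008,0.006],[0.02,-0.008,0.006],[0.02,-0.008,0.006],[0.02,-0.006,0.006],[0.02,-0.004,0.006],[0.01,0,0],[0,0,0]],"roll":[0,-0.0073,0,0,0,0,0,0,0,0]}'
python3 - <<'E'
from h import *
to(.4825,.1565,.033,3)
E
```

```text
time_s: 3.5
tcp_pos: [0.481, 0.161, 0.1448]
eef_rot: [123.3, 89.8, -143.4]
contact_force: [0.4, 0.0, 0.1]
gripper_width: 0.0879
t 3.5 tcp [0.481  0.161  0.1448] jawang -176.63 j [ 40.7   9.  -26.6  -0.  -54.6 -37.3] w 0.0879 F [0.4 0.  0.1]
shift tool xyz (m): [ 0.1118 -0.0016 -0.0044] tilt 0.2
roll rad: 0.0064 (tool x down: +roll = -yaw)
```

```bash
python3 -m creep '{"jaw":[-1,-1,-1,-1,-1,-1,-1,-1,-1,-1],"translation":[[0,-0.001,-0.002],[0,0,-0.002],[0.015,0,0],[0.016,0,0],[0.02,0,0],[0.02,0,0],[0.02,0,0],[0.015,0,0],[0.005,0,0],[0,0,0]],"roll":[0,0,0,0,0,0,0,0,0,0]}'
python3 -m creep '{"jaw":[1,1,1,1,1,1,1,1,1,1],"translation":[[0,0,0],[0,0,0],[0,0,0],[0,0,0],[0,0,0],[0,0,0],[0,0,0],[0,0,0],[0,0,0],[0,0,0]],"roll":[0,0,0,0,0,0,0,0,0,0]}' 30
python3 - <<'E'
from h import *
to(.6716,.017,.033+.15,3)
E
```

```text
time_s: 4.5
tcp_pos: [0.4831, 0.1575, 0.0358]
eef_rot: [-145.7, 90.0, -52.4]
contact_force: [0.3, 0.1, -0.3]
gripper_width: 0.0875
time_s: 5.5
tcp_pos: [0.4831, 0.1577, 0.0358]
eef_rot: [-71.6, 90.0, 21.7]
contact_force: [-0.9, 0.5, 5.7]
gripper_width: 0.0513
t 5.5 tcp [0.4831 0.1577 0.0358] jawang -176.72 j [ 40.3  17.2 -33.7   0.  -39.1 -37. ] w 0.0513 F [-0.9  0.5  5.7]
shift tool xyz (m): [-0.1472 -0.1802 -0.1512] tilt 0.02
roll rad: 0.005 (tool x down: +roll = -yaw)
```

```bash
python3 -m creep '{"jaw":[1,1,1,1,1,1,1,1,1,1],"translation":[[-0.005,0,0],[-0.01,0,0],[-0.015,0,0],[-0.015,0,0],[-0.015,0,0],[-0.01,0,0],[-0.005,0,0],[-0.003,0,0],[0,0,0],[0,0,0]],"roll":[0,0,0,0,0,0,0,0,0,0]}'
python3 -m creep '{"jaw":[1,1,1,1,1,1,1,1,1,1],"translation":[[0,-0.008,-0.006],[0,-0.018,-0.015],[0,-0.024,-0.02],[0,-0.026,-0.022],[0,-0.028,-0.024],[0,-0.026,-0.022],[0,-0.024,-0.02],[0,-0.016,-0.014],[0,-0.008,-0.006],[0,-0.002,-0.002]],"roll":[0,0,0,0,0,0,0,0,0,0]}'
python3 - <<'E'
from wm import *
to(.6716,.018,.058,3)
s=get_state();c=capture("wrist");cv2.imwrite("pics/w2.png",c["image"][:,:,::-1])
E
```

```text
time_s: 6.5
tcp_pos: [0.4826, 0.1574, 0.113]
eef_rot: [117.8, 89.9, -148.9]
contact_force: [-0.6, -0.4, -2.4]
gripper_width: 0.0517
time_s: 7.5
tcp_pos: [0.6717, 0.0161, 0.1123]
eef_rot: [104.9, 89.9, -161.9]
contact_force: [0.2, 0.1, -2.7]
gripper_width: 0.0517
t 7.5 tcp [0.6717 0.0161 0.1123] jawang -176.8 j [ 18.   25.2  -7.9   0.  -57.  -14.8] w 0.0517 F [ 0.2  0.1 -2.7]
shift tool xyz (m): [ 0.0543 -0.0001  0.002 ] tilt 0.09
roll rad: 0.0035 (tool x down: +roll = -yaw)
```

View pics/w2.png

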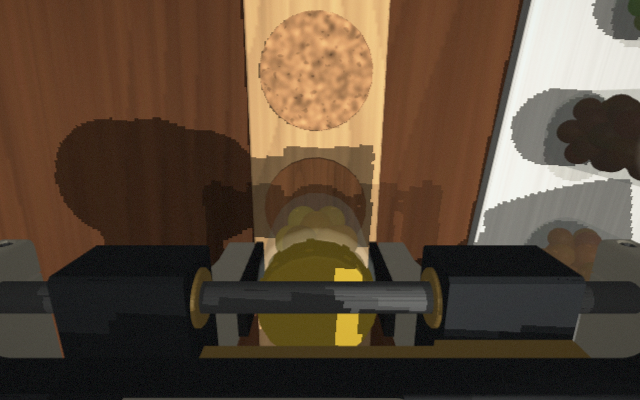

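```bash
python3 - <<'E'
from wm import *
s=get_state();c=capture("wrist");P=wpose(c,s)
print(plane(c,316,70.5,.024,P).round(4))
E
python3 -m creep '{"jaw":[1,1,1,1,1,1,1,1,1,1],"translation":[[0,0,0.001],[0.005,0,0.001],[0.01,0,0],[0.012,0,0],[0.01,0,0],[0.006,0,0],[0.004,0,0],[0.003,0,0],[0.001,0,0],[0,0,0]],"roll":[0,0,0,0,0,0,0,0,0,0]}'
python3 - <<'E'
from wm import *
to(.6716,.018,.058,3)
E
```

```text
[ 0.677  -0.0785  0.024 ]
time_s: 8.6
tcp_pos: [0.6713, 0.0191, 0.0627]
eef_rot: [-88.7, 90.0, 4.5]
contact_force: [0.1, -0.1, -1.8]
gripper_width: 0.0515
t 8.6 tcp [0.6713 0.0191 0.0627] jawang -176.73 j [ 18.2  27.9 -10.8   0.  -51.3 -15. ] w 0.0515 F [ 0.1 -0.1 -1.8]
shift tool xyz (m): [ 0.0047 -0.0002 -0.0011] tilt 0.01
roll rad: 0.0048 (tool x down: +roll = -yaw)
```

```bash
python3 -m creep '{"jaw":[1,1,1,1,1,1,1,1,1,1],"translation":[[0.001,0,-0.001],[0.001,0,0],[0.001,0,0],[0.001,0,0],[0,0,0],[0,0,0],[0,0,0],[0,0,0],[0,0,0],[0,0,0]],"roll":[0,0,0,0,0,0,0,0,0,0]}'
```

```text
time_s: 9.6
tcp_pos: [0.6712, 0.0182, 0.0586]
eef_rot: [39.4, 90.0, 132.7]
contact_force: [0.2, -1.0, -2.4]
gripper_width: 0.0512
```

Still hanging (−2.4 N is the jar's weight); a little further down in half-millimetre steps.

```bash
python3 -m creep '{"jaw":[1,1,1,1,1,1,1,1,1,1],"translation":[[0.0005,0,0],[0.0005,0,0],[0.0005,0,0],[0,0,0],[0,0,0],[0,0,0],[0,0,0],[0,0,0],[0,0,0],[0,0,0]],"roll":[0,0,0,0,0,0,0,0,0,0]}'
```

```text
time_s: 10.6
tcp_pos: [0.6713, 0.0181, 0.0579]
eef_rot: [-101.1, 90.0, -7.8]
contact_force: [-3.0, 0.2, 5.9]
gripper_width: 0.0519
```

```bash
python3 -m creep '{"jaw":[-0.2,-0.4,-0.7,-1,-1,-1,-1,-1,-1,-1],"translation":[[0,0,0],[0,0,0],[0,0,0],[0,0,0],[0,0,0],[0,0,0],[0,0,0],[-0.005,0,0],[-0.015,0,0],[-0.02,0,0]],"roll":[0,0,0,0,0,0,0,0,0,0]}'
python3 - <<'E'
from wm import *
to(.4665,.051,.25,3)
E
```

```text
time_s: 11.6
tcp_pos: [0.6708, 0.018, 0.0977]
eef_rot: [105.7, 89.9, -161.0]
contact_force: [0.9, 0.4, 0.5]
gripper_width: 0.0876
t 11.6 tcp [0.6708 0.018  0.0977] jawang -176.72 j [ 18.1  25.9  -8.9   0.  -55.3 -14.9] w 0.0876 F [0.9 0.4 0.5]
shift tool xyz (m): [-0.1521  0.2023  0.0446] tilt 0.08
roll rad: 0.0048 (tool x down: +roll = -yaw)
```

```bash
python3 -m creep '{"jaw":[-1,-1,-1,-1,-1,-1,-1,-1,-1,-1],"translation":[[-0.02,0,0],[-0.03,0,0],[-0.03,0,0],[-0.02,0.015,0.004],[-0.02,0.03,0.007],[-0.02,0.035,0.008],[-0.01,0.04,0.009],[0,0.04,0.009],[0,0.03,0.006],[0,0.01,0.002]],"roll":[0,0,0,0,0,0,0,0,0,0.004]}'
python3 - <<'E'
from wm import *
to(.4665,.051,.07,3)
s=get_state();c=capture("wrist");cv2.imwrite("pics/w3.png",c["image"][:,:,::-1])
P=wpose(c,s)
for k,q in dict(g=(.4515,-.135,.06),b=(.473,-.048,.102),r=(.4662,.051,.124)).items(): print(k,np.round(proj(c,q,P),1))
E
```

```text
time_s: 12.6
tcp_pos: [0.4667, 0.0516, 0.2491]
eef_rot: [-58.6, 89.8, 34.5]
contact_force: [-0.5, 0.1, 0.0]
gripper_width: 0.0877
t 12.6 tcp [0.4667 0.0516 0.2491] jawang -176.9 j [ 30.4  -0.2 -22.2  -0.  -67.9 -27.3] w 0.0877 F [-0.5  0.1  0. ]
shift tool xyz (m): [ 0.1791  0.0008 -0.0009] tilt 0.18
roll rad: 0.0017 (tool x down: +roll = -yaw)
g [346.3 -31.7]
b [316.   69.6]
r [317.4 192.8]
```

View pics/w3.png

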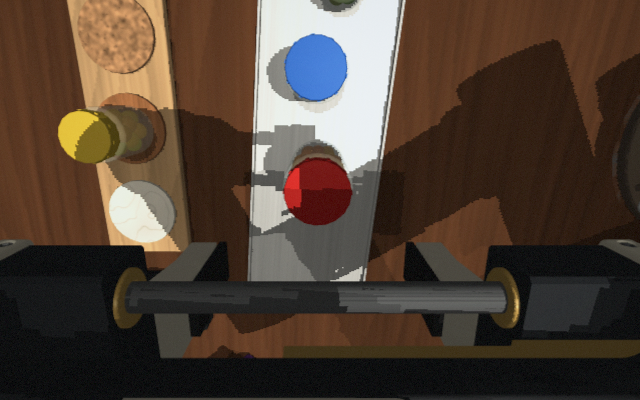

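```bash
python3 -m creep '{"jaw":[-1,-1,-1,-1,-1,-1,-1,-1,-1,-1],"translation":[[0.01,0.001,-0.001],[0.02,0,0],[0.025,0,0],[0.025,0,0],[0.025,0,0],[0.025,0,0],[0.02,0,0],[0.015,0,0],[0.01,0,0],[0.003,0,0]],"roll":[0,0,0,0,0,0,0,0,0,0]}'
python3 -m creep '{"jaw":[1,1,1,1,1,1,1,1,1,1],"translation":[[0,0,0],[0,0,0],[0,0,0],[0,0,0],[0,0,0],[0,0,0],[0,0,0],[0,0,0],[0,0,0],[0,0,0]],"roll":[0,0,0,0,0,0,0,0,0,0]}' 35
python3 -m creep '{"jaw":[1,1,1,1,1,1,1,1,1,1],"translation":[[-0.005,0,0],[-0.01,0,0],[-0.015,0,0],[-0.02,0,0],[-0.025,0,0],[-0.025,0,0],[-0.025,0,0],[-0.02,0,0],[-0.01,0,0],[-0.005,0,0]],"roll":[0,0,0,0,0,0,0,0,0,0]}'
python3 - <<'E'
from wm import *
to(.6812,-.172,.23,3)
E
```

```text
time_s: 13.65
tcp_pos: [0.468, 0.0501, 0.0675]
eef_rot: [116.9, 89.8, -150.1]
contact_force: [-0.1, -0.5, 0.5]
gripper_width: 0.0875
time_s: 14.65
tcp_pos: [0.468, 0.0506, 0.0696]
eef_rot: [-80.2, 90.0, 12.9]
contact_force: [-2.5, 0.6, 7.0]
gripper_width: 0.0639
time_s: 15.65
tcp_pos: [0.4682, 0.0507, 0.2301]
eef_rot: [-57.3, 89.9, 35.8]
contact_force: [-1.5, 0.8, -2.2]
gripper_width: 0.0635
t 15.65 tcp [0.4682 0.0507 0.2301] jawang -176.95 j [ 30.2   0.7 -23.8  -0.  -65.4 -27.2] w 0.0635 F [-1.5  0.8 -2.2]
shift tool xyz (m): [ 1.000e-04 -2.009e-01 -2.337e-01] tilt 0.09
roll rad: 0.0008 (tool x down: +roll = -yaw)
```

```bash
python3 -m creep '{"jaw":[1,1,1,1,1,1,1,1,1,1],"translation":[[0,-0.008,-0.009],[0,-0.018,-0.02],[0,-0.024,-0.028],[0,-0.028,-0.033],[0,-0.03,-0.034],[0,-0.028,-0.033],[0,-0.026,-0.03],[0,-0.02,-0.024],[0,-0.012,-0.014],[0,-0.005,-0.006]],"roll":[0,0,0,0,0,0,0,0,0,0]}'
python3 - <<'E'
from wm import *
to(.6812,-.172,.0917,3)
s=get_state();c=capture("wrist");cv2.imwrite("pics/w4.png",c["image"][:,:,::-1])
c=capture("scene");cv2.imwrite("pics/s4.png",cv2.resize(c["image"][90:310,150:450,::-1],None,fx=2.5,fy=2.5))
E
```

```text
time_s: 16.65
tcp_pos: [0.6794, -0.1718, 0.2258]
eef_rot: [87.8, 89.8, -179.3]
contact_force: [-0.4, 0.9, -3.3]
gripper_width: 0.0634
t 16.65 tcp [ 0.6794 -0.1718  0.2258] jawang -177.06 j [  1.7  23.1   4.5  -0.  -71.6   1.2] w 0.0634 F [-0.4  0.9 -3.3]
shift tool xyz (m): [ 0.1341 -0.0024 -0.0003] tilt 0.23
roll rad: -0.0011 (tool x down: +roll = -yaw)
```

View pics/w4.png

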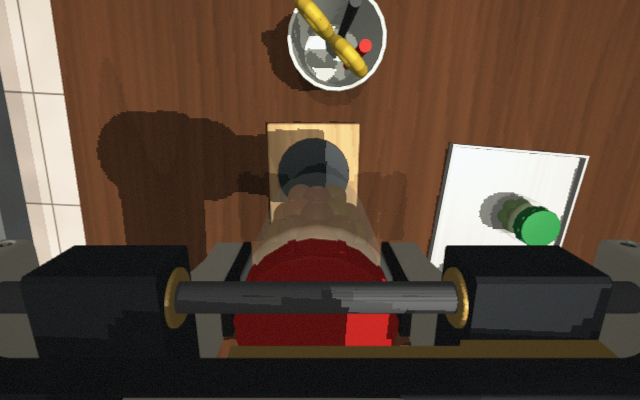

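View pics/s4.png

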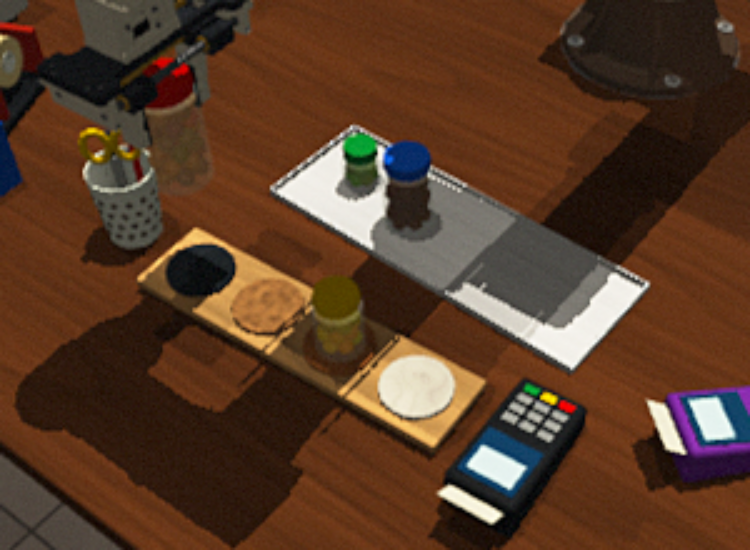

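```bash
python3 -m creep '{"jaw":[1,1,1,1,1,1,1,1,1,1],"translation":[[0.005,-0.001,0],[0.012,-0.001,0],[0.016,0,0],[0.02,0,0],[0.02,0,0],[0.018,0,0],[0.016,0,0],[0.01,0,0],[0.004,0,0],[0,0,0]],"roll":[0,0,0,0,0,0,0,0,0,0]}'
python3 - <<'E'
from wm import *
to(.6812,-.172,.0917,3)
E
```

```text
time_s: 17.75
tcp_pos: [0.6808, -0.169, 0.1077]
eef_rot: [88.3, 90.0, -178.6]
contact_force: [-0.4, -0.0, -2.4]
gripper_width: 0.0635
t 17.75 tcp [ 0.6808 -0.169   0.1077] jawang -176.92 j [  1.9  27.9  -4.   -0.  -58.2   1.2] w 0.0635 F [-0.4 -0.  -2.4]
shift tool xyz (m): [ 0.016  -0.0003 -0.003 ] tilt 0.04
roll rad: 0.0014 (tool x down: +roll = -yaw)
```

```bash
python3 -m creep '{"jaw":[1,1,1,1,1,1,1,1,1,1],"translation":[[0.004,0,-0.0015],[0.004,0,-0.0015],[0.003,0,0],[0.002,0,0],[0.001,0,0],[0,0,0],[0,0,0],[0,0,0],[0,0,0],[0,0,0]],"roll":[0,0,0,0,0,0,0,0,0,0]}'
python3 -m creep '{"jaw":[1,1,1,1,1,1,1,1,1,1],"translation":[[0.0005,0,0],[0.0005,0,0],[0.0005,0,0],[0.0005,0,0],[0,0,0],[0,0,0],[0,0,0],[0,0,0],[0,0,0],[0,0,0]],"roll":[0,0,0,0,0,0,0,0,0,0]}'
```

```text
time_s: 18.75
tcp_pos: [0.6812, -0.1724, 0.0941]
eef_rot: [-106.7, 90.0, -13.7]
contact_force: [-1.1, -0.1, -3.1]
gripper_width: 0.0634
time_s: 19.75
tcp_pos: [0.6812, -0.1724, 0.0921]
eef_rot: [-92.0, 90.0, 1.0]
contact_force: [-0.4, 0.3, -3.2]
gripper_width: 0.0638
```

```bash
python3 -m creep '{"jaw":[1,1,1,1,1,1,1,1,1,1],"translation":[[0.0005,0,0],[0.0005,0,0],[0.0005,0,0],[0,0,0],[0,0,0],[0,0,0],[0,0,0],[0,0,0],[0,0,0],[0,0,0]],"roll":[0,0,0,0,0,0,0,0,0,0]}'
```

```text
time_s: 20.75
tcp_pos: [0.6813, -0.1725, 0.0917]
eef_rot: [-120.0, 90.0, -26.9]
contact_force: [-2.6, 0.8, 4.8]
gripper_width: 0.0638
```

Contact made. Release and rise.

```bash
python3 -m creep '{"jaw":[-0.2,-0.4,-0.7,-1,-1,-1,-1,-1,-1,-1],"translation":[[0,0,0],[0,0,0],[0,0,0],[0,0,0],[0,0,0],[0,0,0],[0,0,0],[-0.005,0,0],[-0.015,0,0],[-0.025,0,0]],"roll":[0,0,0,0,0,0,0,0,0,0]}'
python3 -m creep '{"jaw":[-1,-1,-1,-1,-1,-1,-1,-1,-1,-1],"translation":[[-0.03,0,0],[-0.03,0,0],[-0.03,0,0],[-0.03,0,0],[-0.01,0.01,0],[0,0.02,0],[0,0.03,0],[0,0.03,0],[0,0.02,0],[0,0.01,0]],"roll":[0,0,0,0,0,0,0,0,0,0]}'
python3 - <<'E'
from wm import *
to(.473,-.048,.23,3)
E
```

```text
time_s: 21.75
tcp_pos: [0.6803, -0.1724, 0.1354]
eef_rot: [85.3, 89.8, 178.4]
contact_force: [0.7, -0.7, 0.4]
gripper_width: 0.0875
time_s: 22.75
tcp_pos: [0.5596, -0.1789, 0.2669]
eef_rot: [-89.9, 89.9, 3.1]
contact_force: [0.2, -0.0, 1.4]
gripper_width: 0.0879
t 22.75 tcp [ 0.5596 -0.1789  0.2669] jawang -176.96 j [  1.3  11.   -7.2  -0.  -71.8   1.7] w 0.0879 F [ 0.2 -0.   1.4]
shift tool xyz (m): [0.0368 0.0796 0.1353] tilt 0.08
roll rad: 0.0007 (tool x down: +roll = -yaw)
```

```bash
python3 -m creep '{"jaw":[-1,-1,-1,-1,-1,-1,-1,-1,-1,-1],"translation":[[0,0.008,0.014],[0,0.012,0.02],[0.004,0.012,0.02],[0.008,0.012,0.02],[0.008,0.012,0.02],[0.008,0.01,0.017],[0.008,0.008,0.014],[0.001,0.004,0.008],[0,0.0016,0.002],[0,0,0]],"roll":[0,0,0,0,0,0,0,0,0,0]}'
python3 - <<'E'
from wm import *
to(.473,-.048,.05,3)
s=get_state();c=capture("wrist");cv2.imwrite("pics/w5.png",c["image"][:,:,::-1]);P=wpose(c,s)
M=masks(c)
for k,roi,z in [("blue",(200,0,400,240),.102),("green",(200,0,420,240),.06)]:
    e,cc,r=fit(M[k],roi);print(k,np.round(e[0],1),np.round(e[1],1),plane(c,*e[0],z,P).round(4),plane(c,*cc,z,P).round(4))
E
```

```text
time_s: 23.75
tcp_pos: [0.4752, -0.0479, 0.2292]
eef_rot: [-96.4, 89.9, -3.3]
contact_force: [0.5, -0.6, -0.8]
gripper_width: 0.0875
t 23.75 tcp [ 0.4752 -0.0479  0.2292] jawang -176.9 j [ 17.9   1.5 -23.1   0.  -65.3 -14.8] w 0.0875 F [ 0.5 -0.6 -0.8]
shift tool xyz (m): [0.1792 0.0024 0.    ] tilt 0.05
roll rad: 0.0017 (tool x down: +roll = -yaw)
blue [318.8 189.1] [58.7 59.1] [ 0.4735 -0.0514  0.102 ] [ 0.4734 -0.0517  0.102 ]
green [346.5  87.5] [42.7 45.5] [ 0.4531 -0.136   0.06  ] [ 0.4532 -0.136   0.06  ]
```

View pics/w5.png

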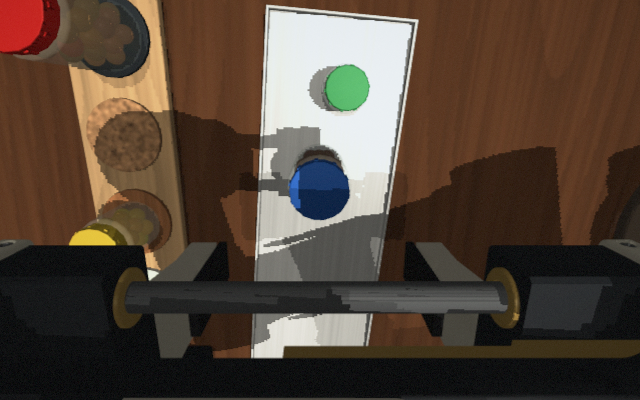

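```bash
python3 -m creep '{"jaw":[-1,-1,-1,-1,-1,-1,-1,-1,-1,-1],"translation":[[0.01,0.001,-0.001],[0.02,0.001,-0.001],[0.025,0,0],[0.025,0,0],[0.025,0,0],[0.025,0,0],[0.02,0,0],[0.015,0,0],[0.01,0,0],[0.004,0,0]],"roll":[0,0,0,0,0,0,0,0,0,0]}'
python3 -m creep '{"jaw":[1,1,1,1,1,1,1,1,1,1],"translation":[[0,0,0],[0,0,0],[0,0,0],[0,0,0],[0,0,0],[0,0,0],[0,0,0],[0,0,0],[0,0,0],[0,0,0]],"roll":[0,0,0,0,0,0,0,0,0,0]}' 35
python3 -m creep '{"jaw":[1,1,1,1,1,1,1,1,1,1],"translation":[[-0.005,0,0],[-0.01,0,0],[-0.015,0,0],[-0.02,0,0],[-0.025,0,0],[-0.025,0,0],[-0.025,0,0],[-0.02,0,0],[-0.01,0,0],[-0.005,0,0]],"roll":[0,0,0,0,0,0,0,0,0,0]}'
python3 - <<'E'
from wm import *
to(.6764,-.0775,.21,3)
E
```

```text
time_s: 24.8
tcp_pos: [0.4723, -0.0509, 0.0483]
eef_rot: [103.2, 89.9, -163.8]
contact_force: [0.9, -0.2, 0.4]
gripper_width: 0.0878
time_s: 25.8
tcp_pos: [0.4731, -0.0502, 0.0501]
eef_rot: [-86.8, 90.0, 6.3]
contact_force: [-1.9, 0.1, 5.2]
gripper_width: 0.0577
time_s: 26.8
tcp_pos: [0.4728, -0.0502, 0.2105]
eef_rot: [-67.7, 89.9, 25.3]
contact_force: [0.4, -1.5, -2.0]
gripper_width: 0.0578
t 26.8 tcp [ 0.4728 -0.0502  0.2105] jawang -176.96 j [ 17.7   2.1 -25.   -0.  -62.8 -14.7] w 0.0578 F [ 0.4 -1.5 -2. ]
shift tool xyz (m): [ 0.0007 -0.2018 -0.038 ] tilt 0.08
roll rad: 0.0007 (tool x down: +roll = -yaw)
```

```bash
python3 -m creep '{"jaw":[1,1,1,1,1,1,1,1,1,1],"translation":[[0,-0.008,-0.001],[0,-0.016,-0.003],[0,-0.022,-0.004],[0,-0.027,-0.005],[0,-0.03,-0.006],[0,-0.03,-0.006],[0,-0.028,-0.005],[0,-0.022,-0.004],[0,-0.014,-0.003],[0,-0.006,-0.001]],"roll":[0,0,0,0,0,0,0,0,0,0]}'
python3 - <<'E'
from wm import *
to(.6766,-.078,.072,3)
s=get_state();c=capture("wrist");cv2.imwrite("pics/w6.png",c["image"][:,:,::-1])
E
```

```text
time_s: 27.8
tcp_pos: [0.6783, -0.0778, 0.2065]
eef_rot: [93.3, 89.8, -173.7]
contact_force: [0.5, -0.4, -3.8]
gripper_width: 0.0574
t 27.8 tcp [ 0.6783 -0.0778  0.2065] jawang -176.98 j [  9.8  22.1   0.3  -0.  -68.5  -6.7] w 0.0574 F [ 0.5 -0.4 -3.8]
shift tool xyz (m): [ 0.1345  0.0012 -0.    ] tilt 0.22
roll rad: 0.0003 (tool x down: +roll = -yaw)
```

View pics/w6.png

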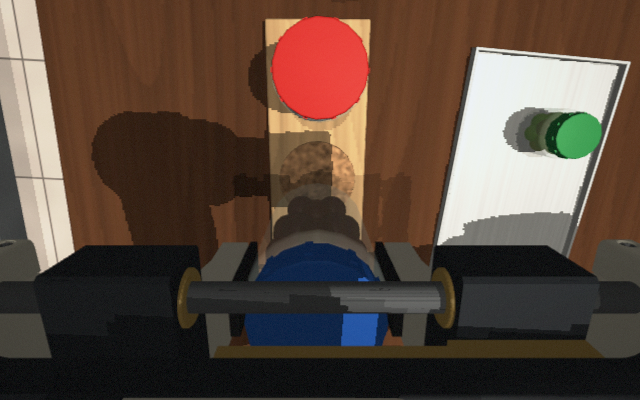

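Red stands on its coaster (320,67), cork is below the blue jar (317,175). Descend.

```bash
python3 -m creep '{"jaw":[1,1,1,1,1,1,1,1,1,1],"translation":[[0.005,0.001,0],[0.012,0,0],[0.016,0,0],[0.02,0,0],[0.02,0,0],[0.018,0,0],[0.016,0,0],[0.01,0,0],[0.004,0,0],[0,0,0]],"roll":[0,0,0,0,0,0,0,0,0,0]}'
python3 - <<'E'
from wm import *
to(.6766,-.078,.0722,3)
E
```

```text
time_s: 28.85
tcp_pos: [0.6761, -0.0775, 0.0882]
eef_rot: [98.1, 90.0, -168.9]
contact_force: [-0.0, 0.4, -2.4]
gripper_width: 0.0576
t 28.85 tcp [ 0.6761 -0.0775  0.0882] jawang -176.94 j [  9.8  27.2  -8.1   0.  -54.8  -6.8] w 0.0576 F [-0.   0.4 -2.4]
shift tool xyz (m): [ 0.016  -0.0005 -0.0005] tilt 0.04
roll rad: 0.001 (tool x down: +roll = -yaw)
```

```bash
python3 -m creep '{"jaw":[1,1,1,1,1,1,1,1,1,1],"translation":[[0.004,0,0],[0.004,0,0],[0.003,0,0],[0.002,0,0],[0.001,0,0],[0,0,0],[0,0,0],[0,0,0],[0,0,0],[0,0,0]],"roll":[0,0,0,0,0,0,0,0,0,0]}'
python3 -m creep '{"jaw":[1,1,1,1,1,1,1,1,1,1],"translation":[[0.0005,0,0],[0.0005,0,0],[0.0005,0,0],[0.0005,0,0],[0,0,0],[0,0,0],[0,0,0],[0,0,0],[0,0,0],[0,0,0]],"roll":[0,0,0,0,0,0,0,0,0,0]}'
```

```text
time_s: 29.85
tcp_pos: [0.6766, -0.0775, 0.0747]
eef_rot: [-90.0, 90.0, 3.0]
contact_force: [-0.6, 0.9, -3.5]
gripper_width: 0.0574
time_s: 30.85
tcp_pos: [0.6765, -0.0775, 0.0726]
eef_rot: [-86.2, 90.0, 6.8]
contact_force: [0.7, -0.1, -2.5]
gripper_width: 0.0576
```

```bash
python3 -m creep '{"jaw":[1,1,1,1,1,1,1,1,1,1],"translation":[[0.0005,0,0],[0.0005,0,0],[0.0005,0,0],[0,0,0],[0,0,0],[0,0,0],[0,0,0],[0,0,0],[0,0,0],[0,0,0]],"roll":[0,0,0,0,0,0,0,0,0,0]}'
```

```text
time_s: 31.85
tcp_pos: [0.6766, -0.0776, 0.0722]
eef_rot: [-107.8, 90.0, -14.7]
contact_force: [-3.4, 0.5, 5.5]
gripper_width: 0.0578
```

```bash
python3 -m creep '{"jaw":[-0.2,-0.4,-0.7,-1,-1,-1,-1,-1,-1,-1],"translation":[[0,0,0],[0,0,0],[0,0,0],[0,0,0],[0,0,0],[0,0,0],[0,0,0],[-0.005,0,0],[-0.015,0,0],[-0.025,0,0]],"roll":[0,0,0,0,0,0,0,0,0,0]}'
python3 -m creep '{"jaw":[-1,-1,-1,-1,-1,-1,-1,-1,-1,-1],"translation":[[-0.03,0,0],[-0.03,0,0],[-0.03,0,0],[-0.02,0,0],[0,0.01,0],[0,0.02,0],[0,0.03,0],[0,0.03,0],[0,0.03,0],[0,0.02,0]],"roll":[0,0,0,0,0,0,0,0,0,0]}'
python3 - <<'E'
from wm import *
to(.4527,-.1352,.12,3)
E
```

```text
time_s: 32.85
tcp_pos: [0.6757, -0.0776, 0.1159]
eef_rot: [93.1, 89.8, -173.8]
contact_force: [1.0, -0.0, 0.0]
gripper_width: 0.0876
time_s: 33.85
tcp_pos: [0.5344, -0.0852, 0.2266]
eef_rot: [-43.6, 90.0, 49.4]
contact_force: [0.4, 0.5, 0.3]
gripper_width: 0.088
t 33.85 tcp [ 0.5344 -0.0852  0.2266] jawang -176.96 j [ 11.7   7.9 -16.2  -0.  -65.8  -8.6] w 0.088 F [0.4 0.5 0.3]
shift tool xyz (m): [ 0.1066  0.0843 -0.0457] tilt 0.03
roll rad: 0.0007 (tool x down: +roll = -yaw)
```

```bash
python3 -m creep '{"jaw":[-1,-1,-1,-1,-1,-1,-1,-1,-1,-1],"translation":[[0,0.01,-0.006],[0,0.015,-0.008],[0,0.016,-0.008],[0,0.016,-0.008],[0,0.014,-0.008],[0,0.01,-0.005],[0,0.0033,-0.0027],[0,0,0],[0,0,0],[0,0,0]],"roll":[0,0,0,0,0,0,0,0,0,0]}'
python3 - <<'E'
from wm import *
to(.4527,-.1352,.018,3)
s=get_state();c=capture("wrist");cv2.imwrite("pics/w7.png",c["image"][:,:,::-1]);P=wpose(c,s)
M=masks(c)
for k,roi,z in [("green",(250,0,420,240),.06)]:
    e,cc,r=fit(M[k],roi);print(k,np.round(e[0],1),np.round(e[1],1),plane(c,*e[0],z,P).round(4),plane(c,*cc,z,P).round(4))
E
```

```text
time_s: 34.85
tcp_pos: [0.4555, -0.1349, 0.226]
eef_rot: [115.0, 90.0, -151.9]
contact_force: [-0.4, -0.1, 0.5]
gripper_width: 0.0881
t 34.85 tcp [ 0.4555 -0.1349  0.226 ] jawang -176.94 j [  7.3   1.4 -23.7   0.  -65.   -4.3] w 0.0881 F [-0.4 -0.1  0.5]
shift tool xyz (m): [ 2.08e-01  2.80e-03 -2.00e-04] tilt 0.01
roll rad: 0.0011 (tool x down: +roll = -yaw)
green [319.2 180.1] [39.9 40.8] [ 0.4528 -0.1374  0.06  ] [ 0.4531 -0.1377  0.06  ]
```

View pics/w7.png

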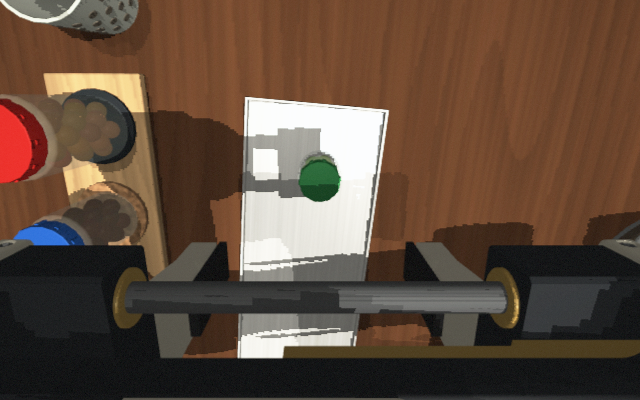

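```bash
python3 -m creep '{"jaw":[-1,-1,-1,-1,-1,-1,-1,-1,-1,-1],"translation":[[0.01,0.0014,-0.001],[0.02,0.0014,0],[0.028,0,0],[0.03,0,0],[0.03,0,0],[0.03,0,0],[0.025,0,0],[0.02,0,0],[0.01,0,0],[0.003,0,0]],"roll":[0,0,0,0,0,0,0,0,0,0]}'
python3 -m creep '{"jaw":[1,1,1,1,1,1,1,1,1,1],"translation":[[0,0,0],[0,0,0],[0,0,0],[0,0,0],[0,0,0],[0,0,0],[0,0,0],[0,0,0],[0,0,0],[0,0,0]],"roll":[0,0,0,0,0,0,0,0,0,0]}' 25
python3 -m creep '{"jaw":[1,1,1,1,1,1,1,1,1,1],"translation":[[-0.005,0,0],[-0.01,0,0],[-0.02,0,0],[-0.025,0,0],[-0.03,0,0],[-0.03,0,0],[-0.025,0,0],[-0.02,0,0],[-0.01,0,0],[-0.005,0,0]],"roll":[0,0,0,0,0,0,0,0,0,0]}'
python3 - <<'E'
from wm import *
to(.667,.112,.2,3)
E
```

```text
time_s: 35.9
tcp_pos: [0.4514, -0.1362, 0.0188]
eef_rot: [93.4, 89.9, -173.6]
contact_force: [-0.0, 0.5, -0.3]
gripper_width: 0.0876
time_s: 36.9
tcp_pos: [0.4524, -0.1362, 0.0203]
eef_rot: [-99.6, 90.0, -6.5]
contact_force: [-1.6, 1.1, 5.9]
gripper_width: 0.0455
time_s: 37.9
tcp_pos: [0.4524, -0.1362, 0.2011]
eef_rot: [-83.5, 89.9, 9.6]
contact_force: [-0.5, -0.2, -1.6]
gripper_width: 0.046
t 37.9 tcp [ 0.4524 -0.1362  0.2011] jawang -176.95 j [  7.2   2.2 -26.2  -0.  -61.5  -4.1] w 0.046 F [-0.5 -0.2 -1.6]
shift tool xyz (m): [ 0.0015 -0.2275  0.2364] tilt 0.09
roll rad: 0.0008 (tool x down: +roll = -yaw)
```

```bash
python3 -m creep '{"jaw":[1,1,1,1,1,1,1,1,1,1],"translation":[[0,-0.008,0.008],[0,-0.018,0.019],[0,-0.024,0.025],[0,-0.028,0.029],[0,-0.03,0.031],[0,-0.03,0.031],[0,-0.028,0.029],[0,-0.024,0.025],[0,-0.02,0.021],[0,-0.012,0.012]],"roll":[0,0,0,0,0,0,0,0,0,0]}'
python3 -m creep '{"jaw":[1,1,1,1,1,1,1,1,1,1],"translation":[[0,-0.0035,0.004],[0,-0.002,0.0024],[0.005,0,0],[0.01,0,0],[0.015,0,0],[0.02,0,0],[0.02,0,0],[0.015,0,0],[0.005,0,0],[0,0,0]],"roll":[0,0,0,0,0,0,0,0,0,0]}'
python3 - <<'E'
from wm import *
to(.667,.112,.0425,3)
s=get_state();c=capture("wrist");cv2.imwrite("pics/w8.png",c["image"][:,:,::-1])
E
```

```text
time_s: 38.9
tcp_pos: [0.6624, 0.1076, 0.1973]
eef_rot: [108.4, 89.8, -158.5]
contact_force: [-0.4, -0.6, -0.8]
gripper_width: 0.0454
time_s: 39.9
tcp_pos: [0.6663, 0.1115, 0.109]
eef_rot: [112.0, 89.9, -155.0]
contact_force: [0.2, 0.9, -0.8]
gripper_width: 0.0453
t 39.9 tcp [0.6663 0.1115 0.109 ] jawang -176.96 j [ 26.   25.7  -7.5  -0.  -56.9 -23. ] w 0.0453 F [ 0.2  0.9 -0.8]
shift tool xyz (m): [ 0.0665 -0.0008  0.0005] tilt 0.1
roll rad: 0.0006 (tool x down: +roll = -yaw)
```

View pics/w8.png

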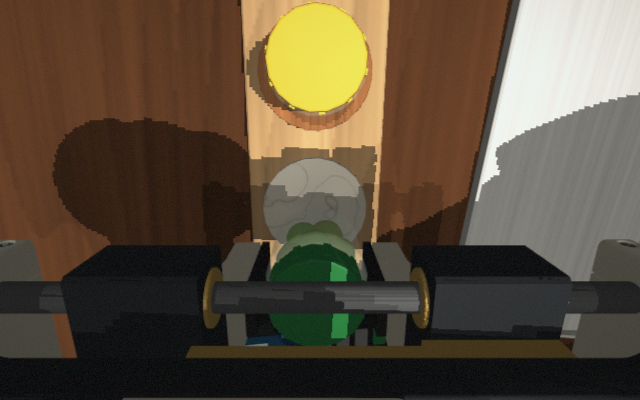

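```bash
python3 -m creep '{"jaw":[1,1,1,1,1,1,1,1,1,1],"translation":[[0.005,0,0.0005],[0.01,0,0],[0.012,0,0],[0.012,0,0],[0.01,0,0],[0.006,0,0],[0.004,0,0],[0.002,0,0],[0.001,0,0],[0,0,0]],"roll":[0,0,0,0,0,0,0,0,0,0]}'
python3 - <<'E'
from wm import *
to(.667,.112,.0425,3)
E
```

```text
time_s: 40.95
tcp_pos: [0.667, 0.1125, 0.0484]
eef_rot: [-74.6, 90.0, 18.4]
contact_force: [-0.2, 0.3, -2.1]
gripper_width: 0.0454
t 40.95 tcp [0.667  0.1125 0.0484] jawang -176.95 j [ 26.   29.2 -10.8   0.  -50.  -23. ] w 0.0454 F [-0.2  0.3 -2.1]
shift tool xyz (m): [ 0.0059  0.0001 -0.0005] tilt 0.03
roll rad: 0.0009 (tool x down: +roll = -yaw)
```

```bash
python3 -m creep '{"jaw":[1,1,1,1,1,1,1,1,1,1],"translation":[[0.002,0,0],[0.001,0,0],[0.001,0,0],[0.0005,0,0],[0.0005,0,0],[0,0,0],[0,0,0],[0,0,0],[0,0,0],[0,0,0]],"roll":[0,0,0,0,0,0,0,0,0,0]}'
python3 -m creep '{"jaw":[1,1,1,1,1,1,1,1,1,1],"translation":[[0.0005,0,0],[0.0005,0,0],[0.0005,0,0],[0,0,0],[0,0,0],[0,0,0],[0,0,0],[0,0,0],[0,0,0],[0,0,0]],"roll":[0,0,0,0,0,0,0,0,0,0]}'
```

```text
time_s: 41.95
tcp_pos: [0.6668, 0.1124, 0.0431]
eef_rot: [-83.3, 90.0, 9.7]
contact_force: [0.2, 0.2, -0.1]
gripper_width: 0.0455
time_s: 42.95
tcp_pos: [0.6669, 0.1124, 0.0424]
eef_rot: [-96.8, 90.0, -3.7]
contact_force: [-2.5, -0.1, 5.8]
gripper_width: 0.0456
```

```bash
python3 -m creep '{"jaw":[-0.2,-0.4,-0.7,-1,-1,-1,-1,-1,-1,-1],"translation":[[0,0,0],[0,0,0],[0,0,0],[0,0,0],[0,0,0],[0,0,0],[0,0,0],[-0.005,0,0],[-0.015,0,0],[-0.025,0,0]],"roll":[0,0,0,0,0,0,0,0,0,0]}'
python3 -m creep '{"jaw":[-1,-1,-1,-1,-1,-1,-1,-1,-1,-1],"translation":[[-0.03,0,0],[-0.04,0,0],[-0.04,0,0],[-0.04,0,0],[-0.03,0.01,0],[0,0.03,0],[0,0.04,0],[0,0.04,0],[0,0.04,0],[0,0.03,0]],"roll":[0,0,0,0,0,0,0,0,0,0]}'
python3 - <<'E'
from wm import *
to(.42,.112,.3,3)
tg=dict(green=(.667,.112),yellow=(.6716,.0175),blue=(.6765,-.078),red=(.6812,-.172));zs=dict(green=.074,yellow=.094,blue=.116,red=.138)
for n,roi in [("scene",(190,120,350,270)),("side",(325,120,430,260))]:
    c=capture(n);M=masks(c)
    for k in tg:
        u,v=proj(c,tg[k]+(zs[k],)); r=14
        try:
            b=blob(M[k].astype(np.uint8),(int(u)-r,int(v)-r,int(u)+r,int(v)+r)); ctr=b[0]; q=plane(c,*ctr,zs[k]); qt=plane(c,*ctr,zs[k]+.008)
            print(n,k,ctr.round(1),b[1][4],"mid",q[:2].round(4),"top",qt[:2].round(4),"exp",tg[k])
        except Exception as ex: print(n,k,ex)
    x0,y0,x1,y1=(170,110,420,310) if n=="scene" else (230,110,480,310)
    cv2.imwrite(f"pics/{n}9.png",cv2.resize(c["image"][y0:y1,x0:x1,::-1],None,fx=3,fy=3,interpolation=cv2.INTER_CUBIC))
s=get_state();c=capture("wrist");cv2.imwrite("pics/w9.png",c["image"][:,:,::-1])
E
```

```text
time_s: 43.95
tcp_pos: [0.666, 0.1121, 0.0865]
eef_rot: [110.3, 89.8, -156.6]
contact_force: [0.1, -0.4, 0.0]
gripper_width: 0.0878
time_s: 44.95
tcp_pos: [0.4751, 0.1018, 0.2681]
eef_rot: [-59.3, 89.9, 33.8]
contact_force: [-0.7, 0.9, 1.2]
gripper_width: 0.0877
t 44.95 tcp [0.4751 0.1018 0.2681] jawang -176.95 j [ 35.3   0.8 -18.6   0.  -70.5 -32.3] w 0.0877 F [-0.7  0.9  1.2]
shift tool xyz (m): [-0.032   0.0544  0.0132] tilt 0.12
roll rad: 0.0009 (tool x down: +roll = -yaw)
scene green [316.1 231. ] 227 mid [0.6654 0.1129] top [0.6704 0.1169] exp (0.667, 0.112)
scene yellow [284.1 209.8] 334 mid [0.6722 0.0204] top [0.6773 0.0255] exp (0.6716, 0.0175)
scene blue [252.9 186.6] 314 mid [ 0.6738 -0.0778] top [ 0.679  -0.0716] exp (0.6765, -0.078)
scene red [223.1 165.7] 353 mid [ 0.6787 -0.1726] top [ 0.684  -0.1653] exp (0.6812, -0.172)
side green [346.4 169.7] 78 mid [0.6685 0.1188] top [0.6642 0.1111] exp (0.667, 0.112)
side yellow [363.5 184.9] 172 mid [0.6726 0.0208] top [0.6682 0.0139] exp (0.6716, 0.0175)
side blue [382.5 200.4] 199 mid [ 0.678  -0.0727] top [ 0.6734 -0.0789] exp (0.6765, -0.078)
side red [404.  218.9] 342 mid [ 0.6818 -0.1686] top [ 0.677  -0.1741] exp (0.6812, -0.172)
```

View pics/scene9.png

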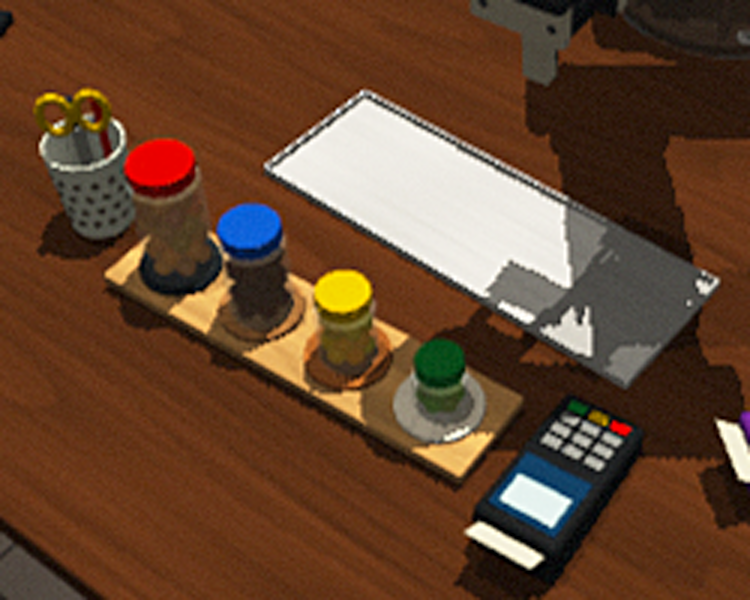

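View pics/side9.png

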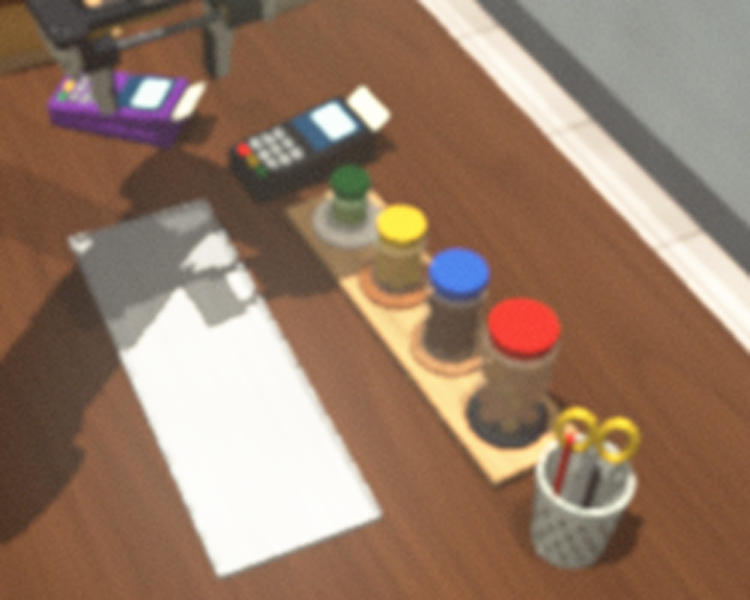

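View pics/w9.png

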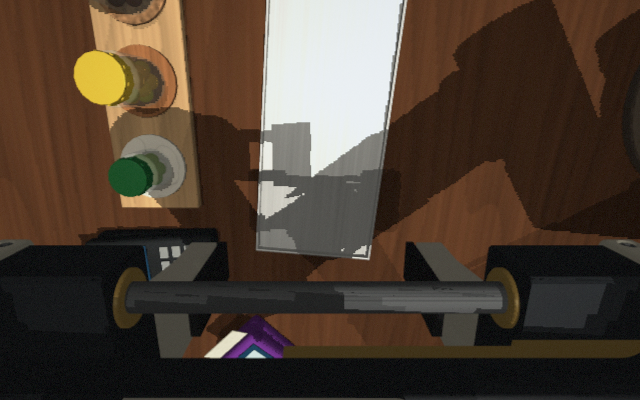

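All four jars stand upright in the right order, and the fit errors are about 5 mm at most. The terminal and pot look unmoved, and the gripper is clear and empty, so I'm handing in.

```bash
python3 - <<'E'
from plant import *
print(close_job())
E
```

```text
the job is handed in; nothing more can be done
None
```

I moved all four jars to the display board and handed the job in at about 45 s of the 106 s allowed. No verdict was reported.

From the dark grey terminal's end, the order is green on marble, yellow on walnut, blue on cork and red on slate. The purple look-alike was left alone. I lowered each jar in small steps until the force reading showed contact (about 5–6 N), then opened the fingers and rose straight up.

- **Jar positions:** in the last scene and side pictures, with each lid read at its mid or top height, all four jars stand upright. They fit within about 5 mm of the coaster centres for the lid height that suits each view.
- **Disagreement between views:** reading a lid at the wrong height (mid or top) shifts the result by up to about 8 mm. All of these figures are inside the 14 mm limit.
- **Terminal and pot:** both look unmoved in the before and after pictures. I checked this only by eye and did not measure it.
- **Gripper:** it finished open, over the tray, touching nothing.

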